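# Snap the buffer cap back onto the crate stand

### The arm

A 6-joint arm with a two-finger parallel gripper is mounted at the origin on the work surface. World frame = base frame: x ahead of the robot, y to its left, z up, the work surface at z = 0. Lengths are in m, angles in rad, forces in N, time in s.
With the tool pointing down it reaches from about 0.25 to 0.8 m from the base axis. Payload 3.9 kg.
Tool frame: the origin (TCP) lies at the centre of the arm's flange, where the gripper is bolted on; the fingertips stand 173 mm ahead of it and the grasp point (between the pads) lies 155 mm ahead of it; z points along the fingers, y is the line along which they close (so a half turn about z gives the same grasp; the last joint's range is limited). The gripper opens to 85 mm and grips with 20 to 120 N. Pads are 22 mm wide; open, the fingers measure 114 mm over their backs; the gripper's body (76 mm by 85 mm) begins 54 mm behind the grasp point. The pads swing forward as they close: fully open they stand 13 mm farther back than shut.
Start: joints at [1.315, 0.26, -0.138, 1.173, 0, 1.571], TCP at [0.133, 0.508, 0.405] pointing down, gripper open.
Joint ranges: [-2.78, 2.78], [-0.83, 1.72], [-1.28, 1.37], [-1.9, 2.12], [-1.57, 1.48], [-3.14, 3.14]. Speed limits (rad/s): [2.57, 2.57, 3.14, 3.14, 3.14, 3.14].

### API

Orientations are given as a 3x3 rotation matrix whose columns are the frame's x, y, z axes.
In Python, from station import get_state, optics, job gives the robot as it stands.
- The arm moves only by the tool move_arm, never from a script. Its argument "motion" is a list of rows, each an object of numbers: "x", "y", "z": the shift along the world's x, y, z normalised to -1 to 1, where 1 is 0.5 m; "rx", "ry", "rz": the turn, a rotation vector about the world's x, y, z normalised to -1 to 1, where 1 is 45 degrees; "jaw": the gripper command: -1 is shut, 1 is fully open, values between are in proportion. In form: [{"x": .., "y": .., "z": .., "rx": .., "ry": .., "rz": .., "jaw": ..}, ...]. A call has 1 to 12 rows; each row shifts and turns the commanded pose from where the row before left it; what a row does not reach is not made up. A row lasts 1/8 s, in which the tool goes at most 62.5 mm and 10.7 degrees, less where a joint would pass 70% of its speed; a pose out of reach is approached as far as the arm can. A call with a number of a shift or a turn outside -1 to 1 is refused whole. A call with a gripper value outside its range is refused whole. The fingers move at their own pace and stop on an object; "newtons" is the grip in N (left out, the last holds). Time passes only in rows, so rows that do not move let the fingers close. It gives the time, the measured TCP pose, the force, the opening and the grip force at its end, in the units of the state.
- get_state(): the state, without advancing time (a new reading comes with each control period).
- optics.grab_frame(name): name is "scene" or "top" or "wrist"; returns a dict with "frame" (400x640x3 uint8, blue, green, red), "depth" (400x640 float32, m along the optical axis (not along the pixel's ray), 0 where there is no reading), "fx", "fy", "cx", "cy" (pixels), "origin" and "attitude" of the camera in the world. Camera axes: x right, y down, z forward; pixel columns grow to the right and rows downward; lengths in m; the calibration is good to about 2 mm. A picture is of the moment at which its call begins.
- job.job_done(): hands the job in; it is judged then, once.
The state is a dict: "t": time; "joint_pos": joint angles; "qd": joint speeds; "tau": joint torques, N m; "position": TCP position; "ee_rot": TCP orientation; "wrist_force": force on the tool from outside, world axes, zero at the start; "moment": the same for the moment, N m; "opening": opening from 0.0 (shut) to 1.0 (fully open); "finger_force": force on a finger pad.
Only numpy, scipy, OpenCV 4.12 (cv2) and the standard library are available. Lean on these libraries where they do the work, as an engineer would, in place of code of your own. Each camera call takes 0.05 s, during which the arm holds its last target. There are 200 camera calls.

### The job

The orange buffer cap belonging to the bare post of the crate stand is lying mouth up on the bench. Turn it over, set it mouth down on the stud of that post and press it straight down until it clicks, then keep pressing so that the blue spring washer under it stays squeezed more than half way. Finish like that, with the gripper still pushing the cap down, and leave the other things on the bench where they are.

Things in the scene. Friction and masses are not known exactly. Their poses are not given: they have to be found in the camera images.
- cap: Loose cup-shaped buffer cap: a square block 50 x 50 mm, 58 mm tall, 65 to 125 g, orange plastic with a 4 mm black rim at its mouth. Origin at the centre of the outer face of its closed end; z points from there to the mouth (up at the start, down when fitted); x and y are square to its flat sides. Starts standing mouth up, at a yaw within 0.75 rad.
- cap_mouth (a point): Centre of the cap's mouth, 58 mm from the cap's origin along its z; axes as the cap's. The round hole here is 22 mm across through the 4 mm black rim and widens to 28 mm behind it, 38 mm deep in all; the last 20 mm at the closed end are solid.
- seat (a point): Point on the bare post's axis at the height of the free washer's upper face, 98 mm above the bench; fixed to the stand, z up, x and y along the stand's sides. The mouth of the snapped cap lies here. Pushing the mouth from 13 to 9 mm above it takes up to about 12 N; then the push gives way, and below 5 mm the balls pull the cap down by themselves (the click), onto the washer.
- stud_tip (a point): Top of the bare post's upright steel stud, 128 mm above the bench, 30 mm above the seat. The stud is 19 mm in diameter with a tapered tip (10 mm across at the top, full width 6 mm lower). Four sprung brass balls stand out of it to 26 mm across, centred 9 mm above the seat.
- washer (a joint): How far the blue spring washer (38 mm disc around the foot of the stud) is squeezed down, in m: 0 free, 0.004 fully squeezed. About 3 N per mm: 6 N squeezes it half way, 12 N fully; beyond that is a hard stop.
- stand: Low stand of 40 mm square aluminium tube, fixed to the bench, with a wooden crate of rolls on it (crate top 90 mm high). Origin on the bench under the bare corner post (tube 90 mm high), the corner nearest the cap; the other three posts stand 300 mm along the stand's x and 380 mm along its y and carry orange caps already (tops 156 mm high).
- bowl: Steel mixing bowl, 130 mm wide, 55 mm tall; a bystander to be left alone. Origin at the centre of its underside.
- jar: Amber glass jar with red lid, 72 mm wide, 100 mm tall; a bystander to be left alone. Origin at the centre of its underside.
- bottle: White bottle with blue cap, 68 mm wide, 150 mm tall; a bystander to be left alone. Origin at the centre of its underside.
- tin: Small steel tin, 60 mm wide, 75 mm tall; a bystander to be left alone. Origin at the centre of its underside.
- mug: Blue mug, 74 mm wide, 85 mm tall, handle to its +y; a bystander to be left alone. Origin at the centre of its underside.
- brush: Pastry brush lying on the bench; a bystander to be left alone. Origin at the centre of its underside.
- scraper: Flat spatula lying on the bench near the robot; a bystander to be left alone. Origin at the centre of its underside.
Not all that is in view belongs to the job. Of the things that look like the cap, the largest one is meant.

How it is judged:
On the way, in this order (a step that is already met when the one before it is completed fails the run):
1. the cap is turned mouth down (angle between cap's own z axis and vertical above 2.9 rad), for 0.2 s.
2. the cap has snapped over the balls of the stud, mouth within 3.5 mm of the seat (angle between cap's own z axis and vertical above 2.98 rad and horizontal distance between cap_mouth and seat below 0.004 m and z of cap_mouth in the frame of seat below 0.0035 m), for 0.1 s.
At the end, for the whole second after the job is handed in: The cap is snapped on the stud, mouth down within 9 degrees of vertical and its mouth centred within 4 mm of the post's axis; the gripper is still touching it and holding it down at rest, so that the washer stays squeezed by more than 2 of its 4 mm (about 6 N) through the last second (angle between cap's own z axis and vertical above 2.98 rad and horizontal distance between cap_mouth and seat below 0.004 m and z of cap_mouth in the frame of seat below -0.001 m and value of joint washer above 0.002 m and contact force between any of the fingers, the arm and cap above 2 N and linear speed of cap below 0.02 m/s); the arm keeps its last pose, push and grip.
It fails at once if another thing on the bench is pushed more than 30 mm out of place (distance of any of bowl, jar, bottle, tin, mug, brush, scraper from where it was at the start of the episode above 0.03 m).
It fails at once if the bowl, jar, bottle, tin or mug is tipped over (angle between any of bowl, jar, bottle, tin, mug's own z axis and vertical above 0.5 rad).
It also fails if it takes over 72 s, if anything falls off the work surface, if the arm or the gripper's body presses on something with over 40 N, if the wrist force passes 120 N, or if a joint passes its speed limit or range.

## Working session

There is one attempt and no reset: what is moved stays moved. The work goes in short steps, Python scripts to look and compute and a tool call to move; the robot and the scene stay as the last step left them, time stands still between calls to the robot, and variables do not carry over. Pictures are saved under pics/ and viewed, at most 10 in all, crops included, and the job is handed in when it is done.

Besides the shell and the picture viewer there is one more tool, called after ">>>" as name(argument=value, ...) on one line, values as JSON. move_arm: Moves the arm, as the interface text tells. Scaled input: -1 to 1 covers 0.5 m each way for a shift and 45 degrees each way for a turn. Its arguments: {"type":"object","properties":{"motion":{"type":"array"},"newtons":{"type":"number"}},"required":["motion"]}

```bash
mkdir -p pics
cat > h.py <<'E'
import numpy as np, cv2
from station import get_state, optics, job
def cloud(f):
    d=f["depth"]; v,u=np.mgrid[:d.shape[0],:d.shape[1]]
    P=np.stack([(u-f["cx"])/f["fx"]*d,(v-f["cy"])/f["fy"]*d,d],-1)
    return P@np.array(f["attitude"]).T+np.array(f["origin"])
E
python3 - <<'E'
from h import *
for n in ("scene","top"):
    f=optics.grab_frame(n); np.savez(f"{n}.npz",**f); cv2.imwrite(f"pics/{n}0.png",f["frame"])
    print(n,f["origin"],np.round(f["attitude"],3).tolist(),f["fx"])
    P=cloud(f); h=cv2.cvtColor(f["frame"],cv2.COLOR_BGR2HSV)
    m=((h[...,0]>4)&(h[...,0]<22)&(h[...,1]>150)&(h[...,2]>90)&(f["depth"]>0)).astype(np.uint8)
    k,l,s,c=cv2.connectedComponentsWithStats(m)
    for i in range(1,k):
        if s[i,4]>40:
            q=P[l==i]; print(s[i],np.round(np.percentile(q,[2,50,98],axis=0),3).tolist())
print(get_state())
E
```

```text
scene [ 1.00289411 -0.53758004  0.73396188] [[0.695, 0.497, -0.519], [0.719, -0.484, 0.499], [-0.004, -0.72, -0.694]] 375.7551930076645
[320  25 110  47 567] [[0.005, 0.428, 0.008], [0.08, 0.693, 0.152], [0.269, 0.771, 0.155]]
[375  66  28  16  57] [[0.144, 0.456, 0.009], [0.263, 0.567, 0.105], [0.27, 0.764, 0.116]]
[429  70  22  12 139] [[-0.027, 1.355, -0.306], [0.011, 1.42, -0.3], [0.05, 1.488, -0.294]]
[348  72  20  10  53] [[0.03, 0.427, 0.008], [0.171, 0.436, 0.105], [0.245, 0.591, 0.117]]
[387  72  25  14  47] [[0.206, 0.537, 0.01], [0.264, 0.621, 0.059], [0.27, 0.731, 0.069]]
[448  96  23  12 160] [[0.555, 0.43, 0.154], [0.58, 0.452, 0.158], [0.604, 0.477, 0.16]]
[ 383  132  136   98 4843] [[0.598, 0.018, 0.082], [0.716, 0.213, 0.094], [0.833, 0.372, 0.158]]
[541 144  28  17 249] [[0.852, 0.383, 0.154], [0.877, 0.405, 0.158], [0.9, 0.43, 0.16]]
[174 338  25  25 462] [[0.68, -0.528, 0.178], [0.696, -0.512, 0.186], [0.708, -0.495, 0.191]]
[206 382  27  18 393] [[0.765, -0.524, 0.181], [0.779, -0.507, 0.188], [0.793, -0.494, 0.191]]
top [ 0.47447121 -0.10314167  1.14067727] [[0.
[... 3278 characters left out ...]
70338e+00,
       -5.51221460e-06,  1.57079793e+00]), 'qd': array([-0.00154458, -0.00101984,  0.00465063,  0.00165269,  0.00068328,
        0.00051644]), 'tau': array([ 4.84122957e-04, -4.06508410e+01,  2.54526776e+01,  1.00768724e-02,
        9.12809105e-05, -2.16075529e-05]), 'position': array([0.13274678, 0.50760849, 0.40393808]), 'ee_rot': array([[-9.67464776e-01,  2.53005347e-01, -4.48477481e-04],
       [ 2.53005744e-01,  9.67463218e-01, -1.73672438e-03],
       [-5.51508742e-06, -1.79368704e-03, -9.99998391e-01]]), 'wrist_force': array([-0.91450694, -0.0097807 , -0.14868398]), 'moment': array([-0.01070678, -0.00156621,  0.01241282]), 'finger_force': 0.0, 'opening': 0.9993103334207216}
```

View pics/top0.png

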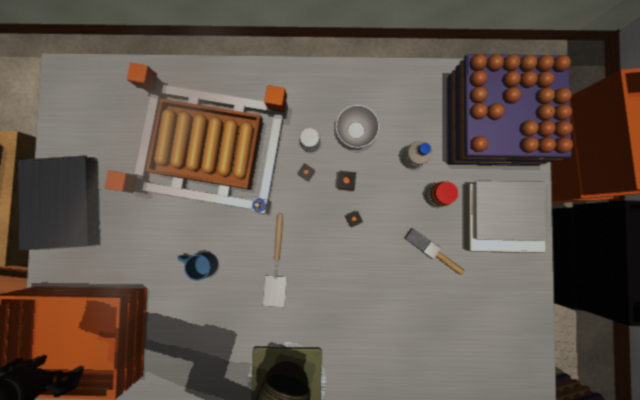

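View pics/scene0.png

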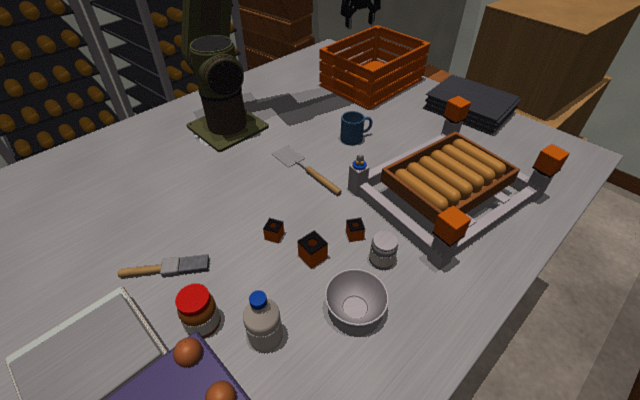

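The top view shows the bare post at about (260,206), the large cap at (346,181), and small decoys at (306,172) and (353,218). The tin is at (310,139). In the scene view the large cap is at (313,249).

Run:
```python
from h import *
T=dict(np.load("top.npz"));S=dict(np.load("scene.npz"))
for nm,f in(("top",T),("scene",S)):
    P=cloud(f)
    print(nm,"bench z",np.round(np.median(P[(abs(P[...,0]-.45)<.05)&(abs(P[...,1]+.1)<.05)][:,2]),4))
    ok=(f["depth"]>0)&(P[...,0]>.3)&(P[...,0]<.8)&(P[...,1]>-.6)&(P[...,1]<.45)&(P[...,2]>.012)
    k,l,s,c=cv2.connectedComponentsWithStats(ok.astype(np.uint8))
    for i in range(1,k):
        if s[i,4]<25: continue
        q=P[l==i]; zt=np.percentile(q[:,2],95); t=q[q[:,2]>zt-.008]
        r=cv2.minAreaRect((t[:,:2]*1000).astype(np.float32))
        print(c[i].round(),s[i,4],"ztop %.3f"%zt,"n",len(t),"rect",np.round(r[0]),np.round(r[1]),round(r[2],1),"med",np.round(np.median(t,0),3))
# stand caps, top
    for a in [(.875,.41),(.818,.034),(.581,.456)]:
        q=P[(np.hypot(P[...,0]-a[0],P[...,1]-a[1])<.05)&(P[...,2]>.15)]
        r=cv2.minAreaRect((q[:,:2]*1000).astype(np.float32)); print("cap",np.round(r[0],1),np.round(r[1]),round(r[2],1),np.median(q[:,2]).round(4))
    q=P[(np.hypot(P[...,0]-.524,P[...,1]-.08)<.04)&(P[...,2]>.1)]
    print("stud",np.round([np.mean(q,0),q.max(0),q.min(0)],4).tolist(),len(q))
def crop(f,u,v,w,h,s): return cv2.resize(f["frame"][v:v+h,u:u+w],None,fx=s,fy=s,interpolation=cv2.INTER_CUBIC)
cv2.imwrite("pics/c1.png",np.vstack([crop(T,240,130,160,110,4.)[:440],]))
```

```text
top bench z 0.0037
[206. 154.] 10921 ztop 0.099 n 3170 rect [677. 234.] [404. 301.] 82.5 med [0.688 0.255 0.095]
[480. 134.] 3597 ztop 0.184 n 471 rect [ 734. -528.] [125.  81.] 0.9 med [ 0.769 -0.512  0.183]
[358. 131.] 707 ztop 0.055 n 169 rect [ 750. -197.] [125. 100.] 89.9 med [ 0.742 -0.207  0.053]
[309. 140.] 386 ztop 0.077 n 279 rect [724. -56.] [54. 52.] 63.8 med [ 0.724 -0.057  0.074]
[416. 154.] 601 ztop 0.150 n 110 rect [ 681. -371.] [29. 30.] 45.3 med [ 0.681 -0.37   0.149]
[306. 172.] 175 ztop 0.046 n 137 rect [629. -46.] [37. 37.] 57.5 med [ 0.629 -0.048  0.043]
[346. 180.] 319 ztop 0.060 n 248 rect [ 604. -168.] [50. 50.] 88.2 med [ 0.605 -0.168  0.057]
[481. 216.] 2229 ztop 0.072 n 1299 rect [ 521. -568.] [168.  64.] 0.0 med [ 0.521 -0.569  0.069]
[441. 194.] 652 ztop 0.102 n 403 rect [ 566. -445.] [60. 63.] 2.7 med [ 0.566 -0.444  0.099]
[354. 219.] 170 ztop 0.046 n 138 rect [ 490. -192.] [37. 37.] 27.3 med [ 0.489 -0.192  0.043]
[278. 236.] 272 ztop 0.021 n 251 rect [433.  34.] [ 19. 135.] 88.1 med [0.437 0.035 0.018]
[431. 249.] 654 ztop 0.021 n 630 rect [ 393. -43
[... 899 characters left out ...]
5 -0.172  0.06 ]
[383. 249.] 855 ztop 0.078 n 398 rect [722. -59.] [55. 54.] 84.3 med [ 0.724 -0.061  0.077]
[170. 266.] 1080 ztop 0.023 n 983 rect [ 392. -441.] [198.  43.] 55.3 med [ 0.408 -0.424  0.02 ]
[353. 292.] 1962 ztop 0.057 n 441 rect [ 749. -199.] [128. 101.] 89.8 med [ 0.733 -0.176  0.055]
[167. 348.] 10289 ztop 0.186 n 957 rect [ 734. -511.] [ 38. 122.] 89.9 med [ 0.707 -0.509  0.186]
[262. 322.] 1804 ztop 0.152 n 253 rect [ 681. -374.] [30. 29.] 84.7 med [ 0.682 -0.375  0.152]
cap [875.3 407.6] [55. 50.] 79.9 0.1575
cap [818.2  33.9] [52. 50.] 81.2 0.1575
cap [579.1 453.8] [51. 53.] 81.6 0.1575
stud [[0.5257, 0.0747, 0.1129], [0.5409, 0.0933, 0.1312], [0.5055, 0.0596, 0.1]] 115
```

View pics/c1.png

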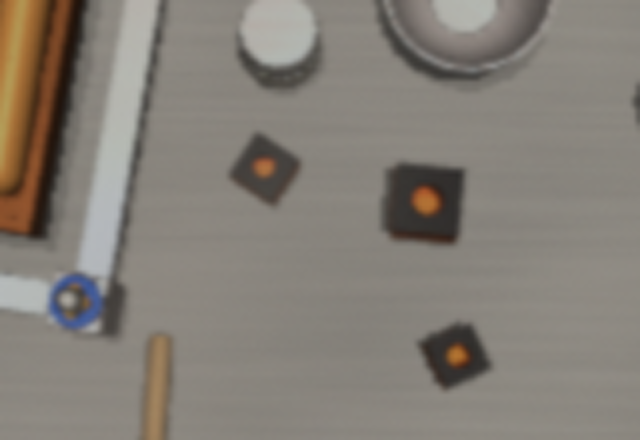

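>>> move_arm(motion=[{"x":0.059,"y":-0.085,"z":-0.01,"rz":0.02,"jaw":1},{"x":0.059,"y":-0.085,"z":-0.01,"rz":0.02,"jaw":1},{"x":0.059,"y":-0.085,"z":-0.01,"rz":0.02,"jaw":1},{"x":0.059,"y":-0.085,"z":-0.01,"rz":0.02,"jaw":1},{"x":0.059,"y":-0.085,"z":-0.01,"rz":0.02,"jaw":1},{"x":0.059,"y":-0.085,"z":-0.01,"rz":0.02,"jaw":1},{"x":0.059,"y":-0.085,"z":-0.01,"rz":0.02,"jaw":1},{"x":0.059,"y":-0.085,"z":-0.01,"rz":0.02,"jaw":1},{"x":0.059,"y":-0.085,"z":-0.01,"rz":0.02,"jaw":1},{"x":0.059,"y":-0.085,"z":-0.01,"rz":0.02,"jaw":1},{"x":0.059,"y":-0.085,"z":-0.01,"rz":0.02,"jaw":1},{"x":0.059,"y":-0.085,"z":-0.01,"rz":0.02,"jaw":1}])

```text
$.motion[0]: bad value
```

```bash
cat > log.py <<'E'
from h import *
import json
s=get_state(); print({k:np.round(v,4).tolist() for k,v in s.items() if k not in("tau","qd","moment")})
open("log.jsonl","a").write(json.dumps([list(s["joint_pos"]),list(s["position"]),np.array(s["ee_rot"]).tolist()])+"\n")
E
python3 log.py
```

```text
{'t': 0.1, 'joint_pos': [1.315, 0.2606, -0.1393, 1.1727, -0.0, 1.5708], 'position': [0.1327, 0.5076, 0.4039], 'ee_rot': [[-0.9675, 0.253, -0.0004], [0.253, 0.9675, -0.0017], [-0.0, -0.0018, -1.0]], 'wrist_force': [-0.9145, -0.0098, -0.1487], 'finger_force': 0.0, 'opening': 0.9993}
```

>>> move_arm(motion=[{"x":0.059,"y":-0.085,"z":-0.01,"rx":0,"ry":0,"rz":0.02,"jaw":1},{"x":0.059,"y":-0.085,"z":-0.01,"rx":0,"ry":0,"rz":0.02,"jaw":1},{"x":0.059,"y":-0.085,"z":-0.01,"rx":0,"ry":0,"rz":0.02,"jaw":1},{"x":0.059,"y":-0.085,"z":-0.01,"rx":0,"ry":0,"rz":0.02,"jaw":1},{"x":0.059,"y":-0.085,"z":-0.01,"rx":0,"ry":0,"rz":0.02,"jaw":1},{"x":0.059,"y":-0.085,"z":-0.01,"rx":0,"ry":0,"rz":0.02,"jaw":1},{"x":0.059,"y":-0.085,"z":-0.01,"rx":0,"ry":0,"rz":0.02,"jaw":1},{"x":0.059,"y":-0.085,"z":-0.01,"rx":0,"ry":0,"rz":0.02,"jaw":1},{"x":0.059,"y":-0.085,"z":-0.01,"rx":0,"ry":0,"rz":0.02,"jaw":1},{"x":0.059,"y":-0.085,"z":-0.01,"rx":0,"ry":0,"rz":0.02,"jaw":1},{"x":0.059,"y":-0.085,"z":-0.01,"rx":0,"ry":0,"rz":0.02,"jaw":1},{"x":0.059,"y":-0.085,"z":-0.01,"rx":0,"ry":0,"rz":0.02,"jaw":1}])

```text
t: 1.6
position: [0.4874, -0.0037, 0.3443]
ee_rot: [[-0.998, 0.067, -0.0], [0.067, 0.998, 0.0], [0.0, 0.0, -1.0]]
wrist_force: [0.9, 0.2, -0.9]
opening: 1.002
finger_force: 0.0
```

```bash
python3 log.py
```

```text
{'t': 1.6, 'joint_pos': [-0.0077, 0.2319, -0.3404, 0.9988, 0.0003, 0.0593], 'position': [0.4874, -0.0037, 0.3443], 'ee_rot': [[-0.9977, 0.067, -0.0004], [0.067, 0.9977, 0.0003], [0.0004, 0.0003, -1.0]], 'wrist_force': [0.9002, 0.2023, -0.9145], 'finger_force': 0.0, 'opening': 1.0019}
```

>>> move_arm(motion=[{"x":0.058,"y":-0.083,"z":-0.04,"rx":0,"ry":0,"rz":0,"jaw":1},{"x":0.058,"y":-0.083,"z":-0.04,"rx":0,"ry":0,"rz":0,"jaw":1},{"x":0.058,"y":-0.083,"z":-0.04,"rx":0,"ry":0,"rz":0,"jaw":1},{"x":0.058,"y":-0.083,"z":-0.04,"rx":0,"ry":0,"rz":0,"jaw":1},{"x":0,"y":0,"z":-0.05,"rx":0,"ry":0,"rz":0,"jaw":1},{"x":0,"y":0,"z":-0.05,"rx":0,"ry":0,"rz":0,"jaw":1},{"x":0,"y":0,"z":-0.05,"rx":0,"ry":0,"rz":0,"jaw":1},{"x":0,"y":0,"z":0,"rx":0,"ry":0,"rz":0,"jaw":1},{"x":0,"y":0,"z":0,"rx":0,"ry":0,"rz":0,"jaw":-1},{"x":0,"y":0,"z":0,"rx":0,"ry":0,"rz":0,"jaw":-1},{"x":0,"y":0,"z":0,"rx":0,"ry":0,"rz":0,"jaw":-1},{"x":0,"y":0,"z":0,"rx":0,"ry":0,"rz":0,"jaw":-1}], newtons=40)

```text
t: 3.1
position: [0.6036, -0.1683, 0.1912]
ee_rot: [[-0.998, 0.067, 0.003], [0.067, 0.998, -0.001], [-0.003, -0.001, -1.0]]
wrist_force: [-0.5, 0.5, 6.3]
opening: 0.578
finger_force: 42.8
```

```bash
python3 log.py
```

```text
{'t': 3.1, 'joint_pos': [-0.2719, 0.5827, -0.2112, 0.7739, 0.0001, -0.2046], 'position': [0.6036, -0.1683, 0.1912], 'ee_rot': [[-0.9977, 0.0672, 0.0029], [0.0672, 0.9977, -0.0007], [-0.0029, -0.0005, -1.0]], 'wrist_force': [-0.4664, 0.4928, 6.3209], 'finger_force': 42.8186, 'opening': 0.5777}
```

>>> move_arm(motion=[{"x":0,"y":0,"z":0.06,"rx":0,"ry":0,"rz":0,"jaw":-1},{"x":0,"y":0,"z":0.1,"rx":0,"ry":0,"rz":0,"jaw":-1},{"x":-0.05,"y":0.05,"z":0.1,"rx":0,"ry":-0.2,"rz":0,"jaw":-1},{"x":-0.05,"y":0.05,"z":0,"rx":0,"ry":-0.2,"rz":0,"jaw":-1},{"x":-0.05,"y":0.05,"z":0,"rx":0,"ry":-0.2,"rz":0,"jaw":-1},{"x":-0.05,"y":0.05,"z":0,"rx":0,"ry":-0.2,"rz":0,"jaw":-1},{"x":-0.05,"y":0,"z":0,"rx":0,"ry":-0.2,"rz":0,"jaw":-1},{"x":-0.05,"y":0,"z":0,"rx":0,"ry":-0.2,"rz":0,"jaw":-1},{"x":0,"y":0,"z":0,"rx":0,"ry":0,"rz":0,"jaw":-1}])

```text
t: 4.22
position: [0.4476, -0.0672, 0.315]
ee_rot: [[-0.597, 0.041, 0.801], [0.069, 0.998, 0.001], [-0.799, 0.056, -0.599]]
wrist_force: [-0.3, 0.7, -2.2]
opening: 0.584
finger_force: 42.3
```

```bash
python3 log.py
cat > kin.py <<'E'
import numpy as np, json
from scipy.optimize import least_squares
from scipy.spatial.transform import Rotation as R
LO=np.array([-2.78,-.83,-1.28,-1.9,-1.57,-3.14]);HI=np.array([2.78,1.72,1.37,2.12,1.48,3.14])
rows=[json.loads(l) for l in open("log.jsonl")]
# columns of tool frame at q=0: z=+x world; jaw y assumed along +y, x = y cross z
Ry=lambda a:R.from_euler('y',a).as_matrix(); Rz=lambda a:R.from_euler('z',a).as_matrix(); Rx=lambda a:R.from_euler('x',a).as_matrix()
def fk(q,p):
    h,L2,o,L3,a,b=p   # a: j4->j5 , b: j5->tcp
    A=Rz(q[0]);X=np.array([0,0,h]);B=A@Ry(q[1]);X=X+B@[o,0,L2]
    C=A@Ry(q[1]-q[2]);X=X+C@[L3,0,0]
    D=A@Ry(q[1]-q[2]+q[3]);X=X+D@[a,0,0]
    E=D@Rz(q[4]);X=X+E@[b,0,0]
    F=E@Rx(q[5]); T=np.stack([-F[:,2]*-1,F[:,1],F[:,0]],1); T[:,0]=np.cross(T[:,1],T[:,2])
    return X,T
def fit():
    f=lambda p:np.concatenate([fk(r[0],p)[0]-r[1] for r in rows]+[1e-3*(np.array(p)-[.2,.4,.05,.4,.1,.1])])
    return least_squares(f,[.2,.4,.05,.4,.1,.1])
if __name__=="__main__":
    s=fit();print(np.round(s.x,4))
    for r in rows:
        X,T=fk(r[0],s.x);print(np.round((X-r[1])*1000,1),np.round(T.T@np.array(r[2]),2).tolist())
E
python3 kin.py
```

```text
{'t': 4.225, 'joint_pos': [-0.2012, 0.0032, -1.0656, -0.4169, 0.1615, -0.0522], 'position': [0.4476, -0.0672, 0.315], 'ee_rot': [[-0.5974, 0.0409, 0.8009], [0.0693, 0.9976, 0.0008], [-0.7989, 0.056, -0.5988]], 'wrist_force': [-0.3452, 0.6539, -2.1856], 'finger_force': 42.3285, 'opening': 0.5835}
[ 0.3348  0.6276 -0.0725  0.4829  0.2194  0.1447]
[ 2.8 10.7  3.9] [[1.0, 0.0, -0.0], [-0.0, 1.0, -0.0], [0.0, 0.0, 1.0]]
[-8.   0.1 -7.6] [[1.0, -0.0, -0.0], [0.0, 1.0, 0.0], [0.0, -0.0, 1.0]]
[-2.1  0.6 -0.9] [[1.0, -0.0, -0.0], [0.0, 1.0, -0.0], [0.0, 0.0, 1.0]]
[-2.3  0.1  4.6] [[1.0, 0.0, -0.0], [-0.0, 1.0, -0.0], [0.0, 0.0, 1.0]]
```

```bash
sed -i 's/h,L2,o,L3,a,b=p/h,L2,o,L3,a,b,e=p/; s/C@\[L3,0,0\]/C@[L3,0,e]/; s/\.1,\.1\]/.1,.1,0]/g; s/1e-3\*/1e-4*/' kin.py; python3 kin.py
```

```text
[0.2183 0.5672 0.     0.3859 0.1209 0.147  0.0605]
[-0. -0. -0.] [[1.0, 0.0, -0.0], [-0.0, 1.0, -0.0], [0.0, 0.0, 1.0]]
[ 0. -0.  0.] [[1.0, -0.0, -0.0], [0.0, 1.0, 0.0], [0.0, -0.0, 1.0]]
[-0.  0.  0.] [[1.0, -0.0, -0.0], [0.0, 1.0, -0.0], [0.0, 0.0, 1.0]]
[ 0. -0. -0.] [[1.0, 0.0, -0.0], [-0.0, 1.0, -0.0], [0.0, 0.0, 1.0]]
```

```bash
cat > ik.py <<'E'
from kin import *
p=fit().x
def rot(psi,th,roll): # th: pitch down; roll about tool z ; roll0 -> jaws horizontal, as at q6=0
    return fk([psi,0,0,th,0,roll],p)[1]
def ik(X,T,q0=(0,.2,-.5,.3,.5,0)):
    X=np.array(X);f=lambda q:(lambda Y:np.concatenate([(Y[0]-X)*5,(Y[1]-T).ravel()]))(fk(q,p))
    s=least_squares(f,np.clip(q0,LO+.01,HI-.01),bounds=(LO,HI));return s.x,np.abs(s.fun).max()
E
cat > s.py <<'E'
from ik import *
ob=np.array([(.629,-.047,.027),(.49,-.192,.027),(.724,-.058,.03),(.75,-.2,.065),(.681,-.372,.034),(.566,-.445,.036),(.346,.253,.037),(.52,.08,.03),(.41,-.41,.03),(.37,-.47,.03)])
d2=np.deg2rad
def clear(P,psi):
    u=np.array([np.cos(psi),np.sin(psi)]);m=9
    for k in np.arange(-.35,.03,.02):
        w=.057 if k>-.06 else .05
        m=min(m,(np.hypot(*(ob[:,:2]-(P+k*u)).T)-ob[:,2]-w).min())
    return m
print("PLACE")
for th in(8,12):
  for psi in range(-90,136,15):
    for roll in(3.1,-3.1):
      T=rot(d2(psi),d2(-th),roll);X=np.array([.522,.078,.120])-.155*T[:,2]
      best=min((ik(X,T,(a,.3,-.7,-.3,np.clip(d2(psi)-a,-1.5,1.4),roll)) for a in(-.6,.2,.9)),key=lambda t:t[1])
      if best[1]<.03: print(th,psi,roll,np.round(best[0],2),round(best[1],3),round(clear(np.array([.522,.078]),d2(psi)),3))
print("PICK");out=[]
for x in np.arange(.4,.66,.04):
  for y in np.arange(-.36,.0,.04):
    for psi in range(-75,91,15):
      c=clear(np.array([x,y]),d2(psi))
      if c<.012: continue
      T=rot(d2(psi),d2(12),0);X=np.array([x,y,.04])-.155*T[:,2]
      b=min((ik(X,T,(a,.5,-.7,.0,np.clip(d2(psi)-a,-1.5,1.4),0)) for a in(-.6,.2)),key=lambda t:t[1])
      if b[1]<.004: out.append((c,x,y,psi,b[0]))
for o in sorted(out,key=lambda o:-o[0])[:14]: print(np.round(o[:4],3),np.round(o[4],2))
E
python3 s.py
```

```text
PLACE
8 -75 -3.1 [ 0.69  1.24 -0.08  2.12 -1.12  0.31] 0.012 -0.079
8 -60 -3.1 [ 0.74  1.24 -0.31  2.12 -1.32  0.55] 0.014 -0.08
8 75 3.1 [-0.45  1.24 -0.34  2.12  1.34 -0.59] 0.02 -0.078
8 90 3.1 [-0.4   1.24 -0.11  2.12  1.15 -0.34] 0.008 -0.079
PICK
[ 7.3e-02  4.0e-01 -4.0e-02  6.0e+01] [-0.86  0.93 -0.7   0.94  1.17 -2.61]
[ 7.3e-02  4.0e-01 -4.0e-02  4.5e+01] [-0.92  0.85 -1.    0.27  1.32 -2.13]
[ 0.059  0.4   -0.08  45.   ] [-0.99  0.88 -0.87  0.58  1.28 -2.35]
[ 5.e-02  4.e-01 -8.e-02  6.e+01] [-0.93  0.96 -0.61  1.08  1.12 -2.69]
[ 4.7e-02  4.4e-01 -4.0e-02  4.5e+01] [-0.82  0.81 -1.05 -0.11  1.36 -1.75]
[ 4.2e-02  4.4e-01 -4.0e-02  6.0e+01] [-0.79  0.91 -0.66  0.89  1.23 -2.49]
[ 0.033  0.4   -0.28  15.   ] [-1.26  0.82 -1.08 -0.56  1.36 -1.34]
[ 3.3e-02  4.0e-01 -8.0e-02 -6.0e+01] [ 0.61  0.83 -1.07  0.05 -1.34  1.96]
[ 0.031  0.4   -0.28  30.   ] [-1.25  0.9  -0.6   0.82  1.28 -2.34]
[ 3.1e-02  4.4e-01 -8.0e-02  4.5e+01] [-0.9   0.83 -0.88  0.34  1.33 -2.06]
[ 3.1e-02  4.8e-01 -4.0e-02  4.5e+01] [-0.74  0.82 -1.09 -0.53  1.36 -1.37]
[ 3.1e-02  4.0e-01 -1.2e-01  4.5e+01] [-1.04  0.9  -0.75  0.79  1.24 -2.48]
[ 3.0e-02  4.0e-01 -1.2e-01  6.0e+01] [-0.98  0.98 -0.51  1.2   1.07 -2.74]
[ 2.8e-02  4.0e-01 -1.2e-01  3.0e+01] [-1.08  0.83 -1.15 -0.27  1.36 -1.71]
```

```bash
cat > s2.py <<'E'
from ik import *
d2=np.deg2rad
for th in(-12,-5,0,10,20,30,45):
  for psi in range(-90,271,15):
    for roll in(0,np.pi):
      T=rot(d2(psi),d2(th),roll);X=np.array([.522,.078,.125])-.155*T[:,2]
      best=(0,9)
      for a in(-.6,.2,.9):
       for q4 in(-1.2,0,1.5):
        for q6 in(-2,0,2):
         if best[1]>.004:
          b=ik(X,T,(a,.4,-.7,q4,np.clip(d2(psi)-a,-1.5,1.4),q6))
          if b[1]<best[1]: best=b
      if best[1]<.01: print(th,psi,round(roll),np.round(best[0],2),round(best[1],3))
E
timeout 500 python3 s2.py
```

```text
-5 -75 0 [ 0.69  1.19 -0.09  2.07 -1.13 -2.95] 0.0
-5 -75 3 [ 0.69  1.19 -0.09  2.07 -1.13  0.19] 0.0
-5 -60 0 [ 0.74  1.18 -0.31  2.04 -1.34 -2.76] 0.0
-5 -60 3 [ 0.74  1.18 -0.31  2.04 -1.34  0.38] 0.0
-5 75 0 [-0.45  1.19 -0.34  2.05  1.37  2.7 ] 0.0
-5 75 3 [-0.45  1.19 -0.34  2.05  1.37 -0.44] 0.0
-5 90 0 [-0.4   1.19 -0.12  2.05  1.16  2.94] 0.0
-5 90 3 [-0.4   1.19 -0.12  2.05  1.16 -0.2 ] 0.0
0 -90 0 [ 0.63  1.18  0.12  2.08 -0.94  3.14] 0.001
0 -90 3 [ 0.63  1.18  0.12  2.08 -0.94 -0.  ] 0.0
0 -75 0 [ 0.69  1.12 -0.11  1.92 -1.14  3.14] 0.001
0 -75 3 [ 0.69  1.12 -0.1   1.92 -1.14 -0.  ] 0.0
0 -60 0 [ 0.74  1.06 -0.33  1.75 -1.35  3.14] 0.0
0 -60 3 [ 0.74  1.06 -0.33  1.75 -1.35 -0.  ] 0.0
0 -45 0 [ 0.76  1.03 -1.17 -1.9  -1.54  0.3 ] 0.008
0 -45 3 [ 0.76  1.03 -1.17 -1.9  -1.54 -2.84] 0.008
0 75 0 [-0.45  1.06 -0.36  1.72  1.38 -3.14] 0.0
0 75 3 [-0.45  1.06 -0.36  1.73  1.38  0.  ] 0.0
0 90 0 [-0.41  1.11 -0.14  1.9   1.17 -3.14] 0.001
0 90 3 [-0.41  1.11 -0.14  1.9   1.17  0.  ] 0.0
0 105 0 [-0.34  1.17  0.09  2.06  0.97 -3.14] 0.001
0 105 3 [-0.34  1.17  0.09  2.06  0.97
[... 6501 characters left out ...]
0 [ 0.11  0.94  0.44  1.86  0.07 -3.07] 0.0
45 180 3 [0.11 0.94 0.44 1.86 0.07 0.07] 0.0
45 195 0 [ 0.18  0.94  0.44  1.86 -0.06  3.08] 0.0
45 195 3 [ 0.18  0.94  0.44  1.86 -0.06 -0.06] 0.0
45 210 0 [ 0.26  0.91  0.4   1.82 -0.19  2.95] 0.0
45 210 3 [ 0.26  0.91  0.4   1.82 -0.19 -0.19] 0.0
45 225 0 [ 0.33  0.87  0.3   1.74 -0.32  2.81] 0.0
45 225 3 [ 0.33  0.87  0.3   1.74 -0.32 -0.33] 0.0
45 240 0 [ 0.4   0.81  0.18  1.61 -0.44  2.65] 0.0
45 240 3 [ 0.4   0.81  0.18  1.61 -0.44 -0.49] 0.0
45 255 0 [ 0.46  0.73  0.02  1.45 -0.56  2.46] 0.0
45 255 3 [ 0.46  0.73  0.02  1.45 -0.56 -0.68] 0.0
45 270 0 [ 0.51  0.63 -0.15  1.24 -0.67  2.24] 0.0
45 270 3 [ 0.51  0.63 -0.15  1.24 -0.67 -0.9 ] 0.0
```

```bash
cat > s3.py <<'E'
from ik import *
d2=np.deg2rad
cur=np.array(rows[-1][0])
for psi in(60,75):
 for P in[(.42,-.05),(.46,-.07),(.40,-.08)]:
  q=cur;bad=0;L=[]
  seq=[((*P,.2),t,0) for t in(37,20)]+[((*P,.037),20,0)]+[((*P,.04),a,0) for a in(45,70,90,105,120)]+[((*P,.25),120,0)]+[((*P,.25),a,0) for a in(90,60,30)]+[((.522,.078,.2),30,15),((.522,.078,.12),30,15)]
  # first yaw gradually
  for k in np.linspace(0,psi,6):
    T=rot(d2(k),d2(37),0);q,e=ik(np.array([*P,.2])-.155*T[:,2],T,q);bad=max(bad,e);L.append(q)
  for G,a,dp in seq:
    T=rot(d2(psi+(dp if psi<75 else 0)),d2(a),0);q,e=ik(np.array(G)-.155*T[:,2],T,q);bad=max(bad,e);L.append(q)
  L=np.array(L);print(psi,P,round(bad,3),"maxstep",np.abs(np.diff(L,axis=0)).max(0).round(2),"margin lo",(L-LO).min(0).round(2),"hi",(HI-L).min(0).round(2))
  if bad<.01: print(L[-13].round(2),L[-12].round(2),L[-7].round(2),L[-1].round(2))
E
python3 s3.py
```

```text
60 (0.42, -0.05) 0.047 maxstep [0.4  0.34 0.29 0.5  0.52 0.55] margin lo [1.96 0.54 0.   1.61 1.17 0.85] hi [2.62 0.93 1.56 0.7  0.36 3.32]
60 (0.46, -0.07) 0.0 maxstep [0.37 0.31 0.29 0.49 0.52 0.51] margin lo [2.   0.68 0.   1.44 1.16 0.91] hi [2.67 0.92 1.47 0.69 0.34 3.33]
[-0.78  0.52 -0.56  1.11  1.14 -2.23] [-0.78  0.8  -0.64  0.74  1.14 -2.23] [ 0.11  0.57 -0.39  0.95 -0.41 -0.86] [-0.37  0.52 -0.59  0.64  1.04 -1.78]
60 (0.4, -0.08) 0.043 maxstep [0.48 0.35 0.3  0.52 0.52 0.56] margin lo [1.88 0.52 0.   1.67 1.15 0.71] hi [2.67 0.9  1.62 0.74 0.42 3.45]
75 (0.42, -0.05) 0.047 maxstep [0.36 0.34 0.3  0.56 0.51 0.56] margin lo [2.03 0.54 0.   1.61 1.11 0.57] hi [2.57 0.84 1.65 0.69 0.44 3.32]
75 (0.46, -0.07) 0.0 maxstep [0.32 0.32 0.3  0.59 0.51 0.53] margin lo [2.05 0.68 0.   1.44 1.09 0.6 ] hi [2.63 0.82 1.58 0.64 0.44 3.33]
[-0.73  0.66 -0.32  1.48  1.   -2.54] [-0.73  0.9  -0.38  1.17  1.   -2.54] [ 0.15  0.51 -0.5   0.79 -0.48 -1.1 ] [-0.37  0.52 -0.59  0.64  1.04 -1.78]
75 (0.4, -0.08) 0.043 maxstep [0.42 0.34 0.31 0.63 0.5  0.65] margin lo [1.95 0.52 0.   1.67 1.09 0.49] hi [2.63 0.83 1.71 0.62 0.44 3.45]
```

```bash
cat > plan.py <<'E'
from ik import *
import json,sys
from station import get_state
# python3 plan.py jaw  "n x y z psi alpha" ...   (grasp point, deg)
s=get_state(); X=np.array(s["position"]);T=np.array(s["ee_rot"]);q=np.array(s["joint_pos"])
tz=T[:,2]; G=X+.155*tz; al=np.degrees(np.arctan2(-tz[2],np.hypot(*tz[:2])))
if T[2,0]>0: al=180-al                      # leaning past vertical
psi=np.degrees(np.arctan2(-T[0,1],T[1,1]))  # tool y = (-sin psi, cos psi)
print("now G",G.round(4),"psi %.1f alpha %.1f jawtilt %.1f"%(psi,al,np.degrees(np.arcsin(T[2,1]))))
a=np.array([*G,psi,al]);out=[];jaw=float(sys.argv[1])
for w in sys.argv[2:]:
    v=[float(c) for c in w.split()];n=int(v[0]);b=np.array(v[1:])
    for k in range(1,n+1):
        c=a+(b-a)*k/n;Tn=rot(np.radians(c[3]),np.radians(c[4]),0);Xn=c[:3]-.155*Tn[:,2]
        q,e=ik(Xn,Tn,q)
        dx=np.round((Xn-X)/.5,3);rv=np.round(R.from_matrix(Tn@T.T).as_rotvec()/(np.pi/4),3)
        out.append(dict(zip(("x","y","z","rx","ry","rz","jaw"),[float(t)+0 for t in(*dx,*rv)]+[jaw])))
        if np.linalg.norm(rv)>.237 or np.linalg.norm(dx)>.124 or e>.004: print("LIMIT row",len(out),np.linalg.norm(rv).round(3),np.linalg.norm(dx).round(3),round(e,4))
        X=X+dx*.5;T=R.from_rotvec(rv*np.pi/4).as_matrix()@T
    a=b; print("end q",q.round(2))
for i in range(0,len(out),12): print(json.dumps(out[i:i+12]))
E
python3 plan.py -1 "8 .56 -.067 .2 55 30" "4 .45 -.05 .08 55 20"  "3 .45 -.05 .04 55 20"
```

```text
now G [ 0.5717 -0.0671  0.2221] psi -2.3 alpha 36.8 jawtilt 3.2
end q [-0.6   0.39 -0.54  0.63  1.05 -1.55]
end q [-0.78  0.65 -0.79  0.55  1.19 -2.03]
end q [-0.78  0.74 -0.8   0.45  1.19 -2.03]
[{"x": -0.005, "y": -0.021, "z": -0.009, "rx": -0.071, "ry": -0.022, "rz": 0.159, "jaw": -1.0}, {"x": -0.001, "y": -0.031, "z": -0.01, "rx": 0.003, "ry": -0.019, "rz": 0.159, "jaw": -1.0}, {"x": 0.003, "y": -0.032, "z": -0.009, "rx": 0.005, "ry": -0.018, "rz": 0.159, "jaw": -1.0}, {"x": 0.008, "y": -0.03, "z": -0.009, "rx": 0.007, "ry": -0.017, "rz": 0.16, "jaw": -1.0}, {"x": 0.011, "y": -0.03, "z": -0.01, "rx": 0.01, "ry": -0.016, "rz": 0.159, "jaw": -1.0}, {"x": 0.015, "y": -0.028, "z": -0.009, "rx": 0.011, "ry": -0.016, "rz": 0.159, "jaw": -1.0}, {"x": 0.018, "y": -0.025, "z": -0.009, "rx": 0.013, "ry": -0.013, "rz": 0.159, "jaw": -1.0}, {"x": 0.022, "y": -0.023, "z": -0.01, "rx": 0.015, "ry": -0.012, "rz": 0.16, "jaw": -1.0}, {"x": -0.059, "y": 0.004, "z": -0.072, "rx": 0.045, "ry": -0.032, "rz": 0.0, "jaw": -1.0}, {"x": -0.058, "y": 0.003, "z": -0.072, "rx": 0.046, "ry": -0.032, "rz": 0.0, "jaw": -1.0}, {"x": -0.058, "y": 0.004, "z": -0.072, "rx": 0.045, "ry": -0.031, "rz": 0.0, "jaw": -1.0}, {"x": -0.058, "y": 0.005, "z": -0.073, "rx": 0.046, "ry": -0.032, "rz": 0.0, "jaw": -1.0}]
[{"x": 0.0, "y": 0.0, "z": -0.027, "rx": 0.0, "ry": 0.0, "rz": 0.0, "jaw": -1.0}, {"x": 0.0, "y": 0.0, "z": -0.026, "rx": 0.0, "ry": 0.0, "rz": 0.0, "jaw": -1.0}, {"x": 0.0, "y": 0.0, "z": -0.027, "rx": 0.0, "ry": 0.0, "rz": 0.0, "jaw": -1.0}]
```

>>> move_arm(motion=[{"x":-0.005,"y":-0.021,"z":-0.009,"rx":-0.071,"ry":-0.022,"rz":0.159,"jaw":-1.0},{"x":-0.001,"y":-0.031,"z":-0.01,"rx":0.003,"ry":-0.019,"rz":0.159,"jaw":-1.0},{"x":0.003,"y":-0.032,"z":-0.009,"rx":0.005,"ry":-0.018,"rz":0.159,"jaw":-1.0},{"x":0.008,"y":-0.03,"z":-0.009,"rx":0.007,"ry":-0.017,"rz":0.16,"jaw":-1.0},{"x":0.011,"y":-0.03,"z":-0.01,"rx":0.01,"ry":-0.016,"rz":0.159,"jaw":-1.0},{"x":0.015,"y":-0.028,"z":-0.009,"rx":0.011,"ry":-0.016,"rz":0.159,"jaw":-1.0},{"x":0.018,"y":-0.025,"z":-0.009,"rx":0.013,"ry":-0.013,"rz":0.159,"jaw":-1.0},{"x":0.022,"y":-0.023,"z":-0.01,"rx":0.015,"ry":-0.012,"rz":0.16,"jaw":-1.0},{"x":-0.059,"y":0.004,"z":-0.072,"rx":0.045,"ry":-0.032,"rz":0.0,"jaw":-1.0},{"x":-0.058,"y":0.003,"z":-0.072,"rx":0.046,"ry":-0.032,"rz":0.0,"jaw":-1.0},{"x":-0.058,"y":0.004,"z":-0.072,"rx":0.045,"ry":-0.031,"rz":0.0,"jaw":-1.0},{"x":-0.058,"y":0.005,"z":-0.073,"rx":0.046,"ry":-0.032,"rz":0.0,"jaw":-1.0}])

```text
t: 5.72
position: [0.374, -0.1724, 0.1369]
ee_rot: [[-0.187, -0.82, 0.541], [-0.275, 0.573, 0.772], [-0.943, -0.005, -0.332]]
wrist_force: [-0.5, -0.1, -2.1]
opening: 0.58
finger_force: 42.3
```

```bash
python3 log.py; python3 kin.py | head -1
python3 - <<'E'
from h import *
f=optics.grab_frame("scene");cv2.imwrite("pics/s2.png",f["frame"])
E
python3 plan.py -1 "3 .45 -.05 .044 55 20"
```

```text
{'t': 5.725, 'joint_pos': [-0.7708, 0.6523, -0.7731, 0.5686, 1.1977, -2.0264], 'position': [0.374, -0.1724, 0.1369], 'ee_rot': [[-0.1867, -0.8198, 0.5414], [-0.275, 0.5726, 0.7723], [-0.9432, -0.0047, -0.3323]], 'wrist_force': [-0.4983, -0.0986, -2.1255], 'finger_force': 42.3129, 'opening': 0.5804}
[0.2183 0.5672 0.     0.3859 0.1209 0.147  0.0605]
now G [ 0.4532 -0.0504  0.0808] psi 55.1 alpha 19.5 jawtilt 0.5
end q [-0.78  0.73 -0.8   0.46  1.19 -2.03]
[{"x": -0.003, "y": 0.001, "z": -0.024, "rx": -0.01, "ry": -0.008, "rz": -0.001, "jaw": -1.0}, {"x": -0.002, "y": 0.001, "z": -0.023, "rx": -0.003, "ry": 0.002, "rz": 0.0, "jaw": -1.0}, {"x": -0.002, "y": 0.0, "z": -0.024, "rx": -0.003, "ry": 0.003, "rz": -0.001, "jaw": -1.0}]
```

View pics/s2.png

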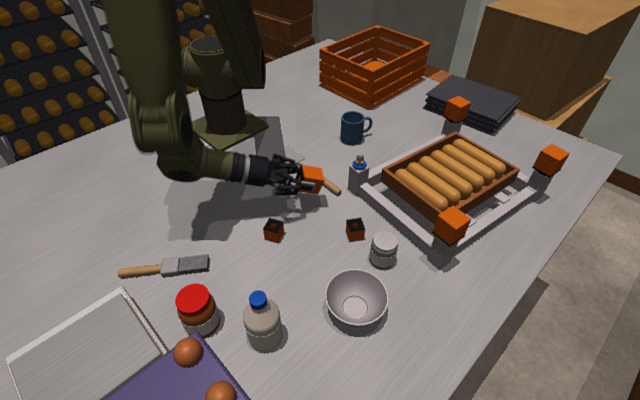

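>>> move_arm(motion=[{"x":-0.003,"y":0.001,"z":-0.024,"rx":-0.01,"ry":-0.008,"rz":0,"jaw":-1.0},{"x":-0.002,"y":0.001,"z":-0.023,"rx":-0.003,"ry":0.002,"rz":0.0,"jaw":-1.0},{"x":-0.002,"y":0.0,"z":-0.024,"rx":-0.003,"ry":0.003,"rz":0,"jaw":-1.0},{"x":0,"y":0.0,"z":0,"rx":0,"ry":0,"rz":0,"jaw":-1.0}])

```text
t: 6.28
position: [0.3692, -0.1693, 0.1016]
ee_rot: [[-0.187, -0.819, 0.542], [-0.284, 0.573, 0.769], [-0.94, -0.01, -0.34]]
wrist_force: [-0.8, 0.5, -1.0]
opening: 0.579
finger_force: 42.3
```

>>> move_arm(motion=[{"x":0,"y":0.0,"z":-0.006,"rx":0,"ry":0,"rz":0,"jaw":-1.0},{"x":0,"y":0.0,"z":0,"rx":0,"ry":0,"rz":0,"jaw":-1.0}])

```text
t: 6.52
position: [0.3688, -0.169, 0.0994]
ee_rot: [[-0.187, -0.819, 0.542], [-0.284, 0.573, 0.768], [-0.94, -0.011, -0.34]]
wrist_force: [-0.5, 0.0, -1.2]
opening: 0.582
finger_force: 42.3
```

```bash
python3 plan.py -1
python3 - <<'E'
from h import *
f=optics.grab_frame("scene");P=cloud(f);h=cv2.cvtColor(f["frame"],cv2.COLOR_BGR2HSV)
m=(h[...,0]>4)&(h[...,0]<22)&(h[...,1]>150)&(h[...,2]>90)&(np.hypot(P[...,0]-.46,P[...,1]+.04)<.06)
print(m.sum(),np.percentile(P[m],[1,50,99],axis=0).round(3))
E
```

```text
now G [ 0.4528 -0.0499  0.0467] psi 55.0 alpha 19.9 jawtilt -0.6
250 [[ 0.434 -0.07   0.057]
 [ 0.463 -0.039  0.069]
 [ 0.493 -0.007  0.079]]
```

>>> move_arm(motion=[{"x":0,"y":0.0,"z":-0.008,"rx":0,"ry":0,"rz":0,"jaw":-1.0},{"x":0,"y":0.0,"z":0,"rx":0,"ry":0,"rz":0,"jaw":-1.0}])

```text
t: 6.82
position: [0.3686, -0.169, 0.0951]
ee_rot: [[-0.187, -0.819, 0.542], [-0.284, 0.574, 0.768], [-0.94, -0.011, -0.34]]
wrist_force: [-0.2, -0.4, -1.5]
opening: 0.579
finger_force: 42.3
```

>>> move_arm(motion=[{"x":0,"y":0.0,"z":-0.008,"rx":0,"ry":0,"rz":0,"jaw":-1.0},{"x":0,"y":0.0,"z":0,"rx":0,"ry":0,"rz":0,"jaw":-1.0}])

```text
t: 7.08
position: [0.3686, -0.169, 0.0909]
ee_rot: [[-0.187, -0.819, 0.542], [-0.284, 0.574, 0.768], [-0.94, -0.01, -0.34]]
wrist_force: [-0.1, -0.8, -1.3]
opening: 0.579
finger_force: 42.3
```

>>> move_arm(motion=[{"x":0,"y":0.0,"z":-0.006,"rx":0,"ry":0,"rz":0,"jaw":-1.0},{"x":0,"y":0.0,"z":0,"rx":0,"ry":0,"rz":0,"jaw":-1.0},{"x":0,"y":0.0,"z":0,"rx":0,"ry":0,"rz":0,"jaw":0.7},{"x":0,"y":0.0,"z":0,"rx":0,"ry":0,"rz":0,"jaw":0.7},{"x":0,"y":0.0,"z":0,"rx":0,"ry":0,"rz":0,"jaw":0.7},{"x":0,"y":0.0,"z":0,"rx":0,"ry":0,"rz":0,"jaw":0.7}])

```text
t: 7.82
position: [0.3687, -0.169, 0.0881]
ee_rot: [[-0.187, -0.819, 0.542], [-0.284, 0.574, 0.768], [-0.94, -0.011, -0.34]]
wrist_force: [0.8, -0.9, -0.5]
opening: 0.849
finger_force: 0.0
```

```bash
cat > look.py <<'E'
from h import *
import sys
f=optics.grab_frame("scene");cv2.imwrite(sys.argv[1],cv2.resize(f["frame"][120:250,230:390],None,fx=4,fy=4));P=cloud(f);h=cv2.cvtColor(f["frame"],cv2.COLOR_BGR2HSV)
m=(h[...,0]>4)&(h[...,0]<22)&(h[...,1]>150)&(h[...,2]>90)&(np.hypot(P[...,0]-.46,P[...,1]+.04)<.07)&(P[...,2]>.01)
print(m.sum(),np.percentile(P[m],[1,50,99],axis=0).round(3))
t=P[m&(P[...,2]>.045)];r=cv2.minAreaRect((t[:,:2]*1000).astype(np.float32));print("top",r,np.median(t[:,2]))
E
python3 look.py pics/s3.png; python3 plan.py .7 "6 .452 -.052 .06 55 70" "6 .45 -.055 .06 55 120"
```

```text
277 [[ 0.418 -0.088  0.049]
 [ 0.452 -0.056  0.052]
 [ 0.483 -0.026  0.055]]
top ((454.8019714355469, -59.06972885131836), (54.06135559082031, 62.83879089355469), 53.863609313964844) 0.052357733815199925
now G [ 0.4528 -0.0499  0.0354] psi 55.0 alpha 19.9 jawtilt -0.6
end q [-0.33  0.27 -0.76  0.44  0.34 -1.28]
end q [ 0.13  0.55 -0.35  1.04 -0.38 -0.76]
[{"x": 0.011, "y": 0.014, "z": 0.049, "rx": -0.144, "ry": 0.118, "rz": -0.001, "jaw": 0.7}, {"x": 0.014, "y": 0.019, "z": 0.047, "rx": -0.152, "ry": 0.106, "rz": 0.0, "jaw": 0.7}, {"x": 0.017, "y": 0.023, "z": 0.042, "rx": -0.152, "ry": 0.107, "rz": 0.0, "jaw": 0.7}, {"x": 0.019, "y": 0.028, "z": 0.038, "rx": -0.152, "ry": 0.106, "rz": 0.0, "jaw": 0.7}, {"x": 0.021, "y": 0.03, "z": 0.032, "rx": -0.153, "ry": 0.107, "rz": 0.0, "jaw": 0.7}, {"x": 0.024, "y": 0.033, "z": 0.027, "rx": -0.152, "ry": 0.106, "rz": 0.0, "jaw": 0.7}, {"x": 0.024, "y": 0.035, "z": 0.012, "rx": -0.151, "ry": 0.106, "rz": 0.0, "jaw": 0.7}, {"x": 0.025, "y": 0.035, "z": 0.006, "rx": -0.152, "ry": 0.107, "rz": 0.0, "jaw": 0.7}, {"x": 0.025, "y": 0.036, "z": 0.0, "rx": -0.152, "ry": 0.106, "rz": 0.0, "jaw": 0.7}, {"x": 0.025, "y": 0.036, "z": -0.008, "rx": -0.151, "ry": 0.106, "rz": 0.0, "jaw": 0.7}, {"x": 0.024, "y": 0.034, "z": -0.013, "rx": -0.152, "ry": 0.106, "rz": 0.0, "jaw": 0.7}, {"x": 0.023, "y": 0.032, "z": -0.02, "rx": -0.152, "ry": 0.107, "rz": 0.0, "jaw": 0.7}]
```

View pics/s3.png

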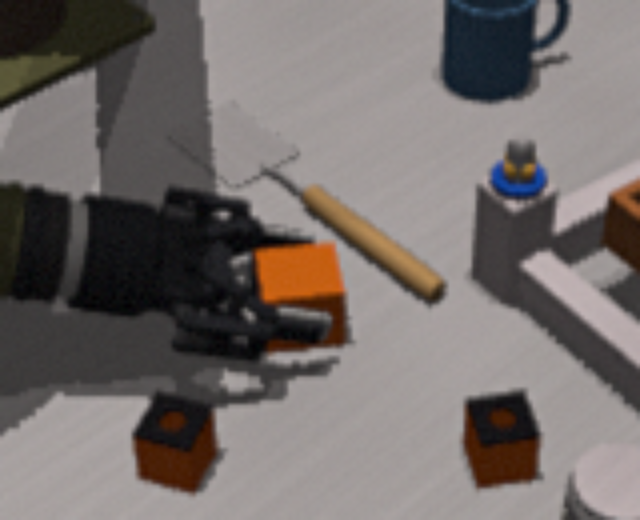

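>>> move_arm(motion=[{"x":0.011,"y":0.014,"z":0.049,"rx":-0.144,"ry":0.118,"rz":-0.001,"jaw":0.7},{"x":0.014,"y":0.019,"z":0.047,"rx":-0.152,"ry":0.106,"rz":0.0,"jaw":0.7},{"x":0.017,"y":0.023,"z":0.042,"rx":-0.152,"ry":0.107,"rz":0.0,"jaw":0.7},{"x":0.019,"y":0.028,"z":0.038,"rx":-0.152,"ry":0.106,"rz":0.0,"jaw":0.7},{"x":0.021,"y":0.03,"z":0.032,"rx":-0.153,"ry":0.107,"rz":0.0,"jaw":0.7},{"x":0.024,"y":0.033,"z":0.027,"rx":-0.152,"ry":0.106,"rz":0.0,"jaw":0.7},{"x":0.024,"y":0.035,"z":0.012,"rx":-0.151,"ry":0.106,"rz":0.0,"jaw":0.7},{"x":0.025,"y":0.035,"z":0.006,"rx":-0.152,"ry":0.107,"rz":0.0,"jaw":0.7},{"x":0.025,"y":0.036,"z":0.0,"rx":-0.152,"ry":0.106,"rz":0.0,"jaw":0.7},{"x":0.025,"y":0.036,"z":-0.008,"rx":-0.151,"ry":0.106,"rz":0.0,"jaw":0.7},{"x":0.024,"y":0.034,"z":-0.013,"rx":-0.152,"ry":0.106,"rz":0.0,"jaw":0.7},{"x":0.023,"y":0.032,"z":-0.02,"rx":-0.152,"ry":0.107,"rz":0.0,"jaw":0.7}])

```text
t: 9.38
position: [0.495, 0.0093, 0.1943]
ee_rot: [[-0.496, -0.819, -0.288], [-0.708, 0.573, -0.413], [0.503, -0.001, -0.864]]
wrist_force: [-0.6, -0.2, -0.1]
opening: 0.847
finger_force: 0.0
```

```bash
python3 look.py pics/s4.png; python3 log.py >/dev/null; python3 plan.py .7 "5 .451 -.055 .028 55 120"
```

```text
150 [[ 0.42  -0.088  0.049]
 [ 0.443 -0.064  0.052]
 [ 0.472 -0.029  0.071]]
top ((453.14947509765625, -61.95594787597656), (51.325496673583984, 65.67619323730469), 44.505802154541016) 0.05219703640846096
now G [ 0.4514 -0.0528  0.0579] psi 55.1 alpha 120.4 jawtilt 0.1
end q [ 0.13  0.6  -0.38  0.97 -0.38 -0.76]
[{"x": -0.001, "y": -0.001, "z": -0.012, "rx": 0.0, "ry": -0.003, "rz": -0.001, "jaw": 0.7}, {"x": 0.0, "y": -0.001, "z": -0.011, "rx": 0.002, "ry": -0.001, "rz": 0.0, "jaw": 0.7}, {"x": 0.0, "y": -0.001, "z": -0.012, "rx": 0.001, "ry": -0.001, "rz": -0.001, "jaw": 0.7}, {"x": -0.001, "y": -0.002, "z": -0.012, "rx": 0.002, "ry": -0.001, "rz": -0.001, "jaw": 0.7}, {"x": 0.0, "y": -0.001, "z": -0.012, "rx": 0.001, "ry": -0.002, "rz": 0.0, "jaw": 0.7}]
```

View pics/s4.png

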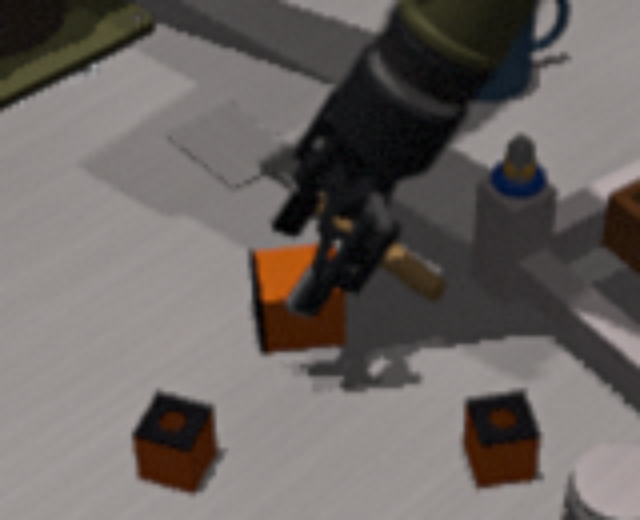

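>>> move_arm(motion=[{"x":-0.001,"y":-0.001,"z":-0.012,"rx":0.0,"ry":-0.003,"rz":-0.001,"jaw":0.7},{"x":0.0,"y":-0.001,"z":-0.011,"rx":0.002,"ry":-0.001,"rz":0.0,"jaw":0.7},{"x":0.0,"y":-0.001,"z":-0.012,"rx":0.001,"ry":-0.001,"rz":-0.001,"jaw":0.7},{"x":-0.001,"y":-0.002,"z":-0.012,"rx":0.002,"ry":-0.001,"rz":-0.001,"jaw":0.7},{"x":0.0,"y":-0.001,"z":-0.012,"rx":0.001,"ry":-0.002,"rz":0.0,"jaw":0.7},{"x":0,"y":0.0,"z":0,"rx":0,"ry":0,"rz":0,"jaw":0.7},{"x":0,"y":0.0,"z":0,"rx":0,"ry":0,"rz":0,"jaw":-1.0},{"x":0,"y":0.0,"z":0,"rx":0,"ry":0,"rz":0,"jaw":-1.0},{"x":0,"y":0.0,"z":0,"rx":0,"ry":0,"rz":0,"jaw":-1.0},{"x":0,"y":0.0,"z":0,"rx":0,"ry":0,"rz":0,"jaw":-1.0}], newtons=90)

```text
t: 10.68
position: [0.4941, 0.0057, 0.1651]
ee_rot: [[-0.502, -0.818, -0.281], [-0.711, 0.575, -0.405], [0.493, -0.003, -0.87]]
wrist_force: [2.2, 2.0, 5.5]
opening: 0.578
finger_force: 93.0
```

```bash
python3 plan.py -1 "5 .451 -.055 .22 55 120" "5 .48 -.04 .26 60 90" "7 .50 0 .25 75 30"
```

```text
now G [ 0.4505 -0.057   0.0302] psi 54.9 alpha 119.5 jawtilt -0.2
end q [ 0.13  0.4  -0.13  1.4  -0.38 -0.76]
end q [-0.08  0.18 -0.22  1.17 -0.   -1.13]
end q [-0.53  0.42 -0.35  1.23  0.99 -2.07]
[{"x": 0.001, "y": 0.001, "z": 0.076, "rx": 0.001, "ry": 0.005, "rz": 0.001, "jaw": -1.0}, {"x": 0.0, "y": 0.001, "z": 0.075, "rx": -0.002, "ry": 0.001, "rz": 0.0, "jaw": -1.0}, {"x": 0.001, "y": 0.001, "z": 0.076, "rx": -0.002, "ry": 0.001, "rz": 0.001, "jaw": -1.0}, {"x": 0.0, "y": 0.001, "z": 0.076, "rx": -0.001, "ry": 0.001, "rz": 0.0, "jaw": -1.0}, {"x": 0.001, "y": 0.002, "z": 0.075, "rx": -0.002, "ry": 0.001, "rz": 0.001, "jaw": -1.0}, {"x": -0.007, "y": -0.017, "z": 0.031, "rx": 0.11, "ry": -0.075, "rz": 0.022, "jaw": -1.0}, {"x": -0.007, "y": -0.018, "z": 0.028, "rx": 0.111, "ry": -0.074, "rz": 0.022, "jaw": -1.0}, {"x": -0.006, "y": -0.02, "z": 0.024, "rx": 0.113, "ry": -0.072, "rz": 0.023, "jaw": -1.0}, {"x": -0.006, "y": -0.021, "z": 0.021, "rx": 0.113, "ry": -0.069, "rz": 0.022, "jaw": -1.0}, {"x": -0.005, "y": -0.021, "z": 0.018, "rx": 0.115, "ry": -0.068, "rz": 0.022, "jaw": -1.0}, {"x": -0.016, "y": -0.03, "z": -0.006, "rx": 0.167, "ry": -0.092, "rz": 0.048, "jaw": -1.0}, {"x": -0.012, "y": -0.03, "z": -0.014, "rx": 0.17, "ry": -0.086, "rz": 0.047, "jaw": -1.0}]
[{"x": -0.009, "y": -0.029, "z": -0.019, "rx": 0.173, "ry": -0.079, "rz": 0.048, "jaw": -1.0}, {"x": -0.004, "y": -0.028, "z": -0.026, "rx": 0.176, "ry": -0.073, "rz": 0.047, "jaw": -1.0}, {"x": 0.0, "y": -0.025, "z": -0.032, "rx": 0.179, "ry": -0.066, "rz": 0.048, "jaw": -1.0}, {"x": 0.004, "y": -0.021, "z": -0.037, "rx": 0.181, "ry": -0.06, "rz": 0.047, "jaw": -1.0}, {"x": 0.007, "y": -0.017, "z": -0.041, "rx": 0.183, "ry": -0.053, "rz": 0.048, "jaw": -1.0}]
```

>>> move_arm(motion=[{"x":0.001,"y":0.001,"z":0.076,"rx":0.001,"ry":0.005,"rz":0.001,"jaw":-1.0},{"x":0.0,"y":0.001,"z":0.075,"rx":-0.002,"ry":0.001,"rz":0.0,"jaw":-1.0},{"x":0.001,"y":0.001,"z":0.076,"rx":-0.002,"ry":0.001,"rz":0.001,"jaw":-1.0},{"x":0.0,"y":0.001,"z":0.076,"rx":-0.001,"ry":0.001,"rz":0.0,"jaw":-1.0},{"x":0.001,"y":0.002,"z":0.075,"rx":-0.002,"ry":0.001,"rz":0.001,"jaw":-1.0},{"x":-0.007,"y":-0.017,"z":0.031,"rx":0.11,"ry":-0.075,"rz":0.022,"jaw":-1.0},{"x":-0.007,"y":-0.018,"z":0.028,"rx":0.111,"ry":-0.074,"rz":0.022,"jaw":-1.0},{"x":-0.006,"y":-0.02,"z":0.024,"rx":0.113,"ry":-0.072,"rz":0.023,"jaw":-1.0},{"x":-0.006,"y":-0.021,"z":0.021,"rx":0.113,"ry":-0.069,"rz":0.022,"jaw":-1.0},{"x":-0.005,"y":-0.021,"z":0.018,"rx":0.115,"ry":-0.068,"rz":0.022,"jaw":-1.0},{"x":-0.016,"y":-0.03,"z":-0.006,"rx":0.167,"ry":-0.092,"rz":0.048,"jaw":-1.0},{"x":-0.012,"y":-0.03,"z":-0.014,"rx":0.17,"ry":-0.086,"rz":0.047,"jaw":-1.0}])

```text
t: 12.18
position: [0.4649, -0.0703, 0.4045]
ee_rot: [[-0.413, -0.902, 0.129], [-0.861, 0.432, 0.269], [-0.298, 0.0, -0.955]]
wrist_force: [-1.1, 0.5, -2.1]
opening: 0.576
finger_force: 92.9
```

>>> move_arm(motion=[{"x":-0.009,"y":-0.029,"z":-0.019,"rx":0.173,"ry":-0.079,"rz":0.048,"jaw":-1.0},{"x":-0.004,"y":-0.028,"z":-0.026,"rx":0.176,"ry":-0.073,"rz":0.047,"jaw":-1.0},{"x":0.0,"y":-0.025,"z":-0.032,"rx":0.179,"ry":-0.066,"rz":0.048,"jaw":-1.0},{"x":0.004,"y":-0.021,"z":-0.037,"rx":0.181,"ry":-0.06,"rz":0.047,"jaw":-1.0},{"x":0.007,"y":-0.017,"z":-0.041,"rx":0.183,"ry":-0.053,"rz":0.048,"jaw":-1.0}])

```text
t: 12.8
position: [0.4641, -0.1306, 0.3266]
ee_rot: [[-0.128, -0.966, 0.224], [-0.481, 0.258, 0.838], [-0.867, -0.001, -0.498]]
wrist_force: [0.2, 1.0, -1.4]
opening: 0.572
finger_force: 93.0
```

```bash
python3 log.py;python3 kin.py|head -1; python3 plan.py -1 "5 .522 .078 .20 75 29.5"
```

```text
{'t': 12.8, 'joint_pos': [-0.532, 0.4232, -0.3499, 1.2341, 0.9896, -2.0808], 'position': [0.4641, -0.1306, 0.3266], 'ee_rot': [[-0.1276, -0.9662, 0.2239], [-0.4809, 0.2577, 0.838], [-0.8674, -0.0008, -0.4976]], 'wrist_force': [0.2139, 0.9803, -1.3868], 'finger_force': 92.9756, 'opening': 0.5718}
[0.2183 0.5672 0.     0.3859 0.1209 0.147  0.0605]
now G [ 0.4988 -0.0007  0.2494] psi 75.1 alpha 29.8 jawtilt -0.0
end q [-0.37  0.41 -0.51  0.84  1.05 -1.79]
[{"x": 0.009, "y": 0.031, "z": -0.02, "rx": 0.002, "ry": 0.001, "rz": 0.0, "jaw": -1.0}, {"x": 0.009, "y": 0.032, "z": -0.02, "rx": 0.001, "ry": -0.001, "rz": -0.001, "jaw": -1.0}, {"x": 0.01, "y": 0.031, "z": -0.02, "rx": 0.002, "ry": 0.0, "rz": 0.0, "jaw": -1.0}, {"x": 0.009, "y": 0.031, "z": -0.02, "rx": 0.001, "ry": -0.001, "rz": 0.0, "jaw": -1.0}, {"x": 0.009, "y": 0.032, "z": -0.02, "rx": 0.002, "ry": 0.0, "rz": 0.0, "jaw": -1.0}]
```

>>> move_arm(motion=[{"x":0.009,"y":0.031,"z":-0.02,"rx":0.002,"ry":0.001,"rz":0.0,"jaw":-1.0},{"x":0.009,"y":0.032,"z":-0.02,"rx":0.001,"ry":-0.001,"rz":-0.001,"jaw":-1.0},{"x":0.01,"y":0.031,"z":-0.02,"rx":0.002,"ry":0.0,"rz":0.0,"jaw":-1.0},{"x":0.009,"y":0.031,"z":-0.02,"rx":0.001,"ry":-0.001,"rz":0.0,"jaw":-1.0},{"x":0.009,"y":0.032,"z":-0.02,"rx":0.002,"ry":0.0,"rz":0.0,"jaw":-1.0},{"x":0,"y":0,"z":0,"rx":0,"ry":0.0,"rz":0.0,"jaw":-1.0}])

```text
t: 13.55
position: [0.4867, -0.0506, 0.276]
ee_rot: [[-0.13, -0.966, 0.221], [-0.479, 0.257, 0.84], [-0.868, 0.004, -0.496]]
wrist_force: [-0.3, 0.4, -1.2]
opening: 0.578
finger_force: 93.1
```

```bash
cat > cap.py <<'E'
from h import *
import sys
zmin=float(sys.argv[1]); C=[]
for n in("top","scene"):
    f=optics.grab_frame(n);P=cloud(f);h=cv2.cvtColor(f["frame"],cv2.COLOR_BGR2HSV)
    m=(h[...,0]>4)&(h[...,0]<22)&(h[...,1]>140)&(np.hypot(P[...,0]-.52,P[...,1]-.08)<.07)&(P[...,2]>zmin)
    q=P[m];zt=np.percentile(q[:,2],70);t=q[abs(q[:,2]-zt)<.006]
    r=cv2.minAreaRect((t[:,:2]*1000).astype(np.float32))
    A=np.c_[t[:,:2],np.ones(len(t))];c=np.linalg.lstsq(A,t[:,2],rcond=None)[0]
    print(n,len(t),"ztop %.4f"%np.median(t[:,2]),np.round(r[0],1),np.round(r[1],1),round(r[2],1),"slope deg",np.degrees(c[:2]).round(1),"range",t.min(0).round(3),t.max(0).round(3))
    if n=="scene": C.append(cv2.resize(f["frame"][90:240,290:450],None,fx=3,fy=3))
    else: C.append(cv2.resize(f["frame"][140:290,200:360],None,fx=3,fy=3))
if len(sys.argv)>2: cv2.imwrite(sys.argv[2],np.hstack(C)[:,:960][:, ::1] if 0 else cv2.resize(np.hstack(C),(800,375)))
E
python3 cap.py .17 pics/p1.png; python3 plan.py -1
```

```text
top 398 ztop 0.2289 [523.4  84.7] [48.3 49.1] 75.9 slope deg [0.3 0.4] range [0.495 0.057 0.224] [0.551 0.113 0.234]
scene 286 ztop 0.2319 [521.4  67. ] [82.4 57.8] 77.7 slope deg [-0.7  0.9] range [0.493 0.023 0.226] [0.552 0.11  0.237]
now G [0.5219 0.0785 0.2001] psi 75.0 alpha 29.7 jawtilt 0.1
```

View pics/p1.png

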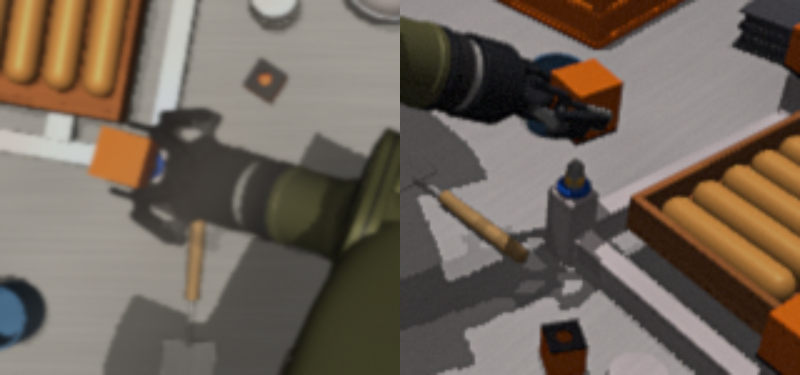

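Run:
```python
from h import *
f=optics.grab_frame("scene");P=cloud(f);h=cv2.cvtColor(f["frame"],cv2.COLOR_BGR2HSV)
def top(a,zt,rad):
    m=(h[...,0]>4)&(h[...,0]<22)&(h[...,1]>140)&(np.hypot(P[...,0]-a[0],P[...,1]-a[1])<rad)&(abs(P[...,2]-zt)<.006)
    m=cv2.morphologyEx(m.astype(np.uint8),cv2.MORPH_OPEN,np.ones((3,3),np.uint8))
    k,l,s,c=cv2.connectedComponentsWithStats(m);i=1+np.argmax(s[1:,4]);t=P[l==i]
    r=cv2.minAreaRect((t[:,:2]*1000).astype(np.float32));return np.array(r[0]),np.round(r[1]),r[2],len(t),t.mean(0).round(4)
c=top((.522,.08),.232,.06);print(c)
L=[top(a,.1575,.05) for a in[(.875,.41),(.818,.034),(.581,.456)]]
for x in L:print(x)
print("bare",L[1][0]+L[2][0]-L[0][0], "mean-based",L[1][4]+L[2][4]-L[0][4])
```

```text
(array([523.26812744,  81.59611511]), array([50., 52.]), 73.52628326416016, 286, array([0.5253, 0.0784, 0.232 ]))
(array([875.83459473, 407.47479248]), array([51., 49.]), 79.82856750488281, 264, array([0.8765, 0.404 , 0.1572]))
(array([818.6729126 ,  32.93378067]), array([51., 50.]), 79.16011810302734, 452, array([0.8195, 0.0308, 0.1574]))
(array([580.63018799, 452.55621338]), array([51., 51.]), 78.2574234008789, 175, array([0.5808, 0.4486, 0.1574]))
bare [523.46850586  78.01520157] mean-based [0.5238 0.0754 0.1576]
```

>>> move_arm(motion=[{"x":0,"y":-0.006,"z":-0.019,"rx":0,"ry":0.0,"rz":0.0,"jaw":-1.0},{"x":0,"y":0,"z":-0.019,"rx":0,"ry":0.0,"rz":0.0,"jaw":-1.0},{"x":0,"y":0,"z":-0.019,"rx":0,"ry":0.0,"rz":0.0,"jaw":-1.0},{"x":0,"y":0,"z":-0.019,"rx":0,"ry":0.0,"rz":0.0,"jaw":-1.0},{"x":0,"y":0,"z":0,"rx":0,"ry":0.0,"rz":0.0,"jaw":-1.0}], newtons=110)

```text
t: 14.32
position: [0.4873, -0.0544, 0.2382]
ee_rot: [[-0.13, -0.966, 0.223], [-0.477, 0.258, 0.84], [-0.869, 0.003, -0.495]]
wrist_force: [0.5, -0.2, -1.3]
opening: 0.57
finger_force: 113.4
```

```bash
python3 plan.py -1; python3 cap.py .14 pics/p2.png
```

```text
now G [0.5219 0.0758 0.1615] psi 75.0 alpha 29.7 jawtilt 0.2
top 362 ztop 0.1913 [524.5  81.2] [48.5 48.4] 75.0 slope deg [0.5 0.3] range [0.496 0.053 0.186] [0.552 0.109 0.196]
scene 285 ztop 0.1944 [521.8  64.1] [85.9 55.5] 83.7 slope deg [-1.   0.9] range [0.494 0.02  0.189] [0.553 0.108 0.199]
```

View pics/p2.png

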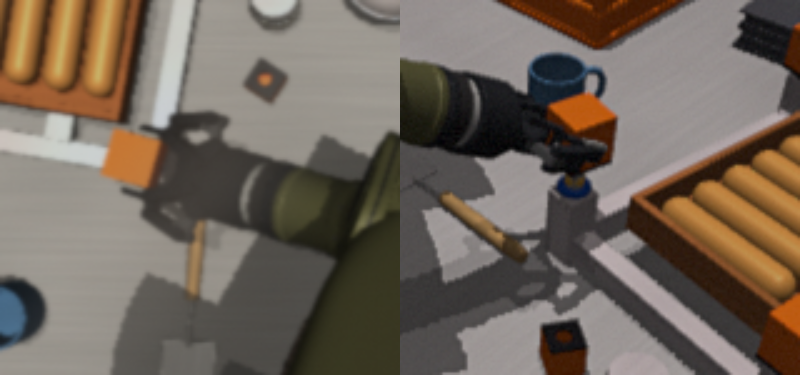

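>>> move_arm(motion=[{"x":0,"y":0,"z":-0.008,"rx":0,"ry":0.0,"rz":0.0,"jaw":-1.0},{"x":0,"y":0,"z":-0.008,"rx":0,"ry":0.0,"rz":0.0,"jaw":-1.0},{"x":0,"y":0,"z":-0.008,"rx":0,"ry":0.0,"rz":0.0,"jaw":-1.0},{"x":0,"y":0,"z":0,"rx":0,"ry":0.0,"rz":0.0,"jaw":-1.0}])

```text
t: 14.92
position: [0.4875, -0.0544, 0.2268]
ee_rot: [[-0.129, -0.966, 0.224], [-0.478, 0.258, 0.84], [-0.869, 0.002, -0.495]]
wrist_force: [-0.6, -0.0, -1.5]
opening: 0.576
finger_force: 113.4
```

>>> move_arm(motion=[{"x":0,"y":0,"z":-0.008,"rx":0,"ry":0.0,"rz":0.0,"jaw":-1.0},{"x":0,"y":0,"z":0,"rx":0,"ry":0.0,"rz":0.0,"jaw":-1.0}])

```text
t: 15.18
position: [0.4876, -0.0545, 0.2229]
ee_rot: [[-0.129, -0.966, 0.224], [-0.478, 0.258, 0.839], [-0.869, 0.001, -0.495]]
wrist_force: [0.1, -0.7, -0.6]
opening: 0.573
finger_force: 113.4
```

>>> move_arm(motion=[{"x":0,"y":0,"z":-0.008,"rx":0,"ry":0.0,"rz":0.0,"jaw":-1.0},{"x":0,"y":0,"z":0,"rx":0,"ry":0.0,"rz":0.0,"jaw":-1.0}])

```text
t: 15.42
position: [0.4876, -0.0545, 0.2189]
ee_rot: [[-0.129, -0.966, 0.224], [-0.478, 0.258, 0.839], [-0.869, 0.001, -0.495]]
wrist_force: [-0.5, -0.9, -2.1]
opening: 0.57
finger_force: 113.5
```

>>> move_arm(motion=[{"x":0,"y":0,"z":-0.008,"rx":0,"ry":0.0,"rz":0.0,"jaw":-1.0},{"x":0,"y":0,"z":0,"rx":0,"ry":0.0,"rz":0.0,"jaw":-1.0}])

```text
t: 15.68
position: [0.4873, -0.0543, 0.2153]
ee_rot: [[-0.13, -0.966, 0.224], [-0.476, 0.259, 0.84], [-0.87, 0.002, -0.494]]
wrist_force: [-3.0, 0.1, 3.9]
opening: 0.573
finger_force: 114.5
```

>>> move_arm(motion=[{"x":0,"y":0,"z":-0.008,"rx":0,"ry":0.0,"rz":0.0,"jaw":-1.0},{"x":0,"y":0,"z":0,"rx":0,"ry":0.0,"rz":0.0,"jaw":-1.0}])

```text
t: 15.92
position: [0.4873, -0.0543, 0.2115]
ee_rot: [[-0.129, -0.966, 0.224], [-0.477, 0.259, 0.84], [-0.87, 0.002, -0.494]]
wrist_force: [-3.3, 0.4, 3.8]
opening: 0.574
finger_force: 114.6
```

>>> move_arm(motion=[{"x":0,"y":0,"z":-0.008,"rx":0,"ry":0.0,"rz":0.0,"jaw":-1.0},{"x":0,"y":0,"z":0,"rx":0,"ry":0.0,"rz":0.0,"jaw":-1.0}])

```text
t: 16.18
position: [0.487, -0.0545, 0.2054]
ee_rot: [[-0.131, -0.966, 0.221], [-0.482, 0.257, 0.838], [-0.866, 0.003, -0.499]]
wrist_force: [-1.3, 4.0, -10.2]
opening: 0.576
finger_force: 114.5
```

>>> move_arm(motion=[{"x":0,"y":0,"z":-0.008,"rx":0,"ry":0.0,"rz":0.0,"jaw":-1.0},{"x":0,"y":0,"z":0,"rx":0,"ry":0.0,"rz":0.0,"jaw":-1.0}])

```text
t: 16.42
position: [0.4875, -0.0544, 0.2028]
ee_rot: [[-0.129, -0.966, 0.224], [-0.478, 0.258, 0.84], [-0.869, 0.002, -0.495]]
wrist_force: [-2.6, 1.0, -3.3]
opening: 0.573
finger_force: 114.6
```

>>> move_arm(motion=[{"x":0,"y":0,"z":-0.006,"rx":0,"ry":0.0,"rz":0.0,"jaw":-1.0},{"x":0,"y":0,"z":0,"rx":0,"ry":0.0,"rz":0.0,"jaw":-1.0}])

```text
t: 16.68
position: [0.4875, -0.0543, 0.2005]
ee_rot: [[-0.129, -0.966, 0.225], [-0.476, 0.259, 0.84], [-0.87, 0.001, -0.493]]
wrist_force: [-4.9, 0.2, 1.8]
opening: 0.579
finger_force: 115.1
```

>>> move_arm(motion=[{"x":0,"y":0,"z":-0.004,"rx":0,"ry":0.0,"rz":0.0,"jaw":-1.0},{"x":0,"y":0,"z":0,"rx":0,"ry":0.0,"rz":0.0,"jaw":-1.0}])

```text
t: 16.92
position: [0.4874, -0.0544, 0.199]
ee_rot: [[-0.129, -0.966, 0.225], [-0.476, 0.259, 0.841], [-0.87, 0.001, -0.493]]
wrist_force: [-5.8, -0.1, 5.6]
opening: 0.574
finger_force: 115.4
```

>>> move_arm(motion=[{"x":0,"y":0,"z":-0.004,"rx":0,"ry":0.0,"rz":0.0,"jaw":-1.0},{"x":0,"y":0,"z":0,"rx":0,"ry":0.0,"rz":0.0,"jaw":-1.0}])

```text
t: 17.18
position: [0.4873, -0.0544, 0.1978]
ee_rot: [[-0.129, -0.966, 0.226], [-0.474, 0.26, 0.841], [-0.871, 0.001, -0.491]]
wrist_force: [-8.1, -3.9, 11.6]
opening: 0.571
finger_force: 116.7
```

>>> move_arm(motion=[{"x":0,"y":0,"z":-0.003,"rx":0,"ry":0.0,"rz":0.0,"jaw":-1.0},{"x":0,"y":0,"z":0,"rx":0,"ry":0.0,"rz":0.0,"jaw":-1.0}])

```text
t: 17.42
position: [0.4872, -0.0545, 0.1974]
ee_rot: [[-0.129, -0.965, 0.227], [-0.471, 0.261, 0.842], [-0.872, 0.001, -0.489]]
wrist_force: [-12.8, -6.7, 19.2]
opening: 0.574
finger_force: 117.4
```

```bash
python3 cap.py .14; python3 plan.py -1
```

```text
top 328 ztop 0.1513 [524.7  81.2] [47.9 48.5] 76.0 slope deg [-0.1  0.2] range [0.497 0.052 0.147] [0.553 0.109 0.157]
scene 280 ztop 0.1540 [521.6  66.3] [75.5 54.8] 77.0 slope deg [-1.2  1.8] range [0.493 0.025 0.148] [0.555 0.108 0.157]
now G [0.5225 0.076  0.1216] psi 74.8 alpha 29.3 jawtilt 0.1
```

>>> move_arm(motion=[{"x":-0.002,"y":-0.001,"z":0,"rx":0,"ry":0.0,"rz":0.0,"jaw":-1.0},{"x":0,"y":0,"z":0,"rx":0,"ry":0.0,"rz":0.0,"jaw":-1.0},{"x":0,"y":0,"z":0,"rx":0,"ry":0.0,"rz":0.0,"jaw":-1.0},{"x":0,"y":0,"z":0,"rx":0,"ry":0.0,"rz":0.0,"jaw":-1.0}])

```text
t: 18.02
position: [0.487, -0.0547, 0.1973]
ee_rot: [[-0.127, -0.965, 0.228], [-0.472, 0.26, 0.843], [-0.873, -0.001, -0.488]]
wrist_force: [-7.7, -1.0, 15.3]
opening: 0.574
finger_force: 115.7
```

```bash
python3 cap.py .14
```

```text
top 330 ztop 0.1513 [524.9  81.2] [48.6 48.3] 74.7 slope deg [0.7 0.3] range [0.497 0.054 0.146] [0.552 0.11  0.157]
scene 277 ztop 0.1542 [519.6  62.1] [86.6 53.6] 78.8 slope deg [-1.1  1.7] range [0.494 0.015 0.149] [0.553 0.109 0.157]
```

The cap is level, seated and fully squeezed, with the gripper pushing down at about 15 N and everything still, so I'm handing the job in.

```bash
python3 -c "
from station import job
print(job.job_done())"
```

```text
the job is handed in; nothing more can be done
None
```

The cap is turned mouth down and clicked onto the bare post's stud, and the gripper is still pressing it down at about 15 N. By camera the washer is squeezed about 4 mm. The job is handed in, but no verdict came back.

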